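# Press the large lens down in the sprung ring and hold it

## Task

The large lens has just been stuck to its holder and the joint must be pressed: pick the large lens up by its stem, seat it upright in the sprung ring cradle with the glass fully home in the ring, then push it down against the spring as far as the ring will go. Finish while still holding it pressed down: do not let go or ease off. Leave the small lens, bottle, spectacle case and screwdriver where they are.

Things in the scene. Friction and masses are not known exactly. Their poses are not given: they have to be found in the camera images.
- lens_mid (a point): Large lens on holder, one loose piece 65 mm tall, 0.11-0.22 kg, upright on the pad. From below: clear glass disc 64 mm diameter, 10 mm thick (flat underside 54 mm across, 5 mm bevel), black flange 40 mm diameter up to 16 mm, then a plain aluminium stem 26 mm diameter up to 65 mm: grip it there, any yaw. This point: on the axis, half-way up (32.5 mm above the underside); z axis up the stem.
- small_lens_mid (a point): Bystander: the small lens, same build and height (65 mm, stem 26 mm in diameter), but its glass is only 44 mm in diameter. It stands on the same pad, 120 mm from the large lens. This point is on its axis half-way up.
- pad: Fixed black rubber rest pad, 110 x 230 x 6 mm (x, y, z), on which the two lenses stand 60 mm to either side of its middle along its y axis. Origin: centre of its underside.
- cradle: Fixed cream base of the cradle, 120 x 120 x 22 mm, with a coil spring and the aluminium ring above its middle. Origin: centre of its underside, on the work surface.
- ring_seat (a point): Centre of the ring's flat seat, on its axis; moves down with the ring. At rest 61 mm above the work surface. Seat: flat annulus 44 mm inner diameter inside a lip of 68 mm inner diameter, 8 mm high above the seat, its upper 4 mm flaring to 76 mm (outside 84 mm). The lens's underside rests flat on the seat, 2 mm clearance all round.
- ring (a joint): How far the ring is pressed down, in m: 0 at rest (up), 0.018 at its hard stop. The spring pushes up with 6 N at rest and 16.8 N at the stop; the weight of the lens alone does not press it down, and it springs back up when let go.
- bottle: Bystander: plastic bottle 48 mm in diameter, 130 mm tall, standing on the table. Origin: centre of its underside.
- case: Bystander: spectacle case 60 x 160 x 41 mm, lying on the table. Origin: centre of its underside.
- driver: Bystander: screwdriver 160 mm long, lying on the table. Origin: under its middle, x axis along it.
Mind the look-alikes: they are no part of the job. Of the things that look like the cradle, the largest one is meant. Leave any yellow look-alike of the part that bears lens_mid alone.

How it is judged:
By the outcome, as a careful person would: the job done as asked, in the order asked, and still so for the second after the job is handed in, while the arm keeps its last pose, push and grip.
It also fails if it takes over 35 s, if anything falls off the work surface, if the arm or the gripper's body presses on something with over 40 N, if the wrist force passes 120 N, or if a joint passes its speed limit or range.

## Robot

A 7-joint arm with a two-finger parallel gripper is mounted at the origin on the work surface. World frame = base frame: x ahead of the robot, y to its left, z up, the work surface at z = 0. Lengths are in m, angles in rad, forces in N, time in s.
With the tool pointing down it reaches from about 0.375 to 0.925 m from the base axis. Payload 3.1 kg.
Tool frame: the origin (TCP) lies on the centre line of the jaws, within the pads' length; the fingertips stand 22 mm ahead of it and the grasp point (between the pads) lies 3 mm ahead of it; x points along the fingers, y is the direction in which the jaws open and shut, and the axes are right-handed (so a half turn about x gives the same grasp; the last joint's range is limited). The gripper opens to 85 mm and grips with 20 to 120 N. Pads are 22 mm wide; open, the fingers measure 114 mm over their backs; the gripper's body (76 mm by 85 mm) begins 54 mm behind the grasp point. The pads swing forward as they close: fully open they stand 13 mm farther back than shut.
Start: joints at [1.185, 0.383, 0.044, 1.598, -0.018, 1.161, -0.05], TCP at [0.185, -0.623, 0.253] pointing down, gripper open.
Joint ranges: [-2.61, 2.61], [-0.41, 2.15], [-1.48, 1.57], [0, 2.5], [-1.57, 4.71], [0.05, 1.97], [-2.85, 2.85]. Speed limits (rad/s): [2.79, 2.79, 3.14, 3.14, 3.14, 3.14, 3.14].

## Interface

Orientations are given as a unit quaternion [w, x, y, z].
In Python, from cell import status, optics, robot gives the robot as it stands. The module is installed in compiled form; this text tells all that it offers.
- The arm moves only by the shell command python3 -m jog 'ROWS' [FORCE]. ROWS is JSON, a list of rows, each an object with "dp": the shift along the tool's x, y, z in units of 30 mm (1.0 is 30 mm), a list of three; "turn": the turn about the tool's x in units of 6 degrees (1.0 is 6 degrees); "grip": the closure, from 0 (fully open) to 1 (shut). A call has 1 to 10 rows; each row shifts and turns the commanded pose from where the row before left it, along the tool's axes as they then stand; what a row does not reach is not made up. A row lasts 1/12 s, in which the tool goes at most 41.7 mm and 7.16 degrees, less where a joint would pass 70% of its speed; a pose out of reach is approached as far as the arm can. A call is refused whole if a number of a shift passes 1 or a number of a turn 1, either way. A call with a gripper value outside its range is refused whole. The fingers move at their own pace and stop on an object; FORCE is the grip in N (left out, the last holds). Time passes only in rows, so rows that do not move let the fingers close. It gives the time, the measured TCP pose, the force and the opening at its end, in the units of the state.
- status.sense(): the state, without advancing time (a new reading comes with each control period).
- optics.camera(name): name is "scene" or "top"; returns a dict with "color" (420x560x3 uint8, red, green, blue), "mtx" (3x3 intrinsics, pixels), "R" (3x3) and "t" (3): a world point X has camera coordinates R X + t. Camera axes: x right, y down, z forward; pixel columns grow to the right and rows downward; lengths in m; the calibration is good to about 2 mm. A picture is of the moment at which its call begins. There is no depth.
- robot.hand_in(): hands the job in, once; it reports no verdict.
The state is a dict: "time": time; "joints": joint angles; "joint_velocities": joint speeds; "joint_torque": joint torques, N m; "tcp_pos": TCP position; "tool_rot": TCP orientation; "wrist_force": force on the tool from outside, world axes, zero at the start; "moment": the same for the moment, N m; "finger_gap": opening from 0.0 (shut) to 1.0 (fully open).
Only numpy, scipy, OpenCV 4.12 (cv2) and the standard library are available. Lean on these libraries where they do the work, as an engineer would, in place of code of your own. Each camera call takes 0.05 s, during which the arm holds its last target. There are 200 camera calls.

## Working session

There is one attempt and no reset: what is moved stays moved. The work goes in short steps, Python scripts to look and compute and a shell command to move; the robot and the scene stay as the last step left them, time stands still between calls to the robot, and variables do not carry over. Pictures are saved under pics/ and viewed, about 8 in all and at most 12, crops included, and the job is handed in when it is done.

```bash
mkdir -p pics
cat > h.py <<'E'
import numpy as np, cv2
from cell import status, optics, robot
def snap(n,f=None):
    c=optics.camera(n)
    if f: cv2.imwrite('pics/'+f+'.png',c['color'][:,:,::-1])
    return c
def cast(c,u,v,z):
    d=c['R'].T@np.linalg.solve(c['mtx'],[u,v,1.]); o=-c['R'].T@c['t']
    return o+d*(z-o[2])/d[2]
def proj(c,X):
    p=c['mtx']@(c['R']@np.array(X)+c['t']); return p[:2]/p[2]
E
python3 - <<'E'
from h import *
a=snap('top','top0');b=snap('scene','scene0')
for c in(a,b): print(-c['R'].T@c['t'],c['R'][2],c['mtx'][0,0])
s=status.sense();print(s)
E
```

```text
[ 0.24067064 -0.00286117  1.33483597] [ 0.20935985  0.00305474 -0.97783389] 489.502391295146
[1.13893593 0.24329665 1.10004054] [-0.5212177  -0.22337189 -0.82367294] 500.20565733674806
{'time': 0.1, 'joints': array([ 1.18519567,  0.3837747 ,  0.04384387,  1.59943846, -0.01790687,
        1.16120742, -0.04988883]), 'joint_velocities': array([ 0.00161792, -0.00244606,  0.00210198, -0.00455342,  0.00044751,
        0.00027493,  0.00110148]), 'joint_torque': array([ 2.96103804e-03, -4.34728897e+01,  1.02950033e+00, -2.50453949e+01,
        1.08915952e-02,  5.49923483e-03,  1.80354061e-05]), 'tcp_pos': array([ 0.18426542, -0.62248448,  0.251989  ]), 'tool_rot': array([-0.10058576, -0.69962657, -0.1022751 ,  0.6999607 ]), 'wrist_force': array([-0.20652314, -0.35799742,  0.34823866]), 'moment': array([-0.02869239, -0.02772351,  0.06685156]), 'finger_gap': 1.001623235860679}
```

View pics/top0.png

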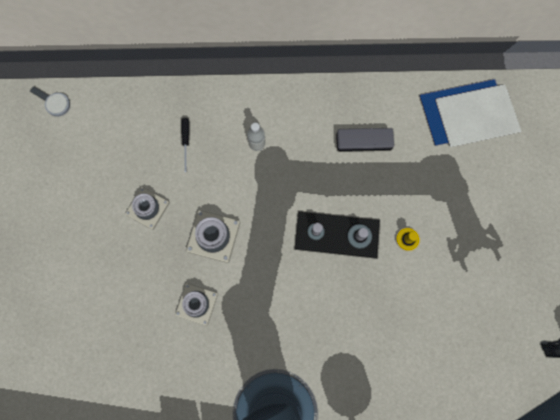

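View pics/scene0.png

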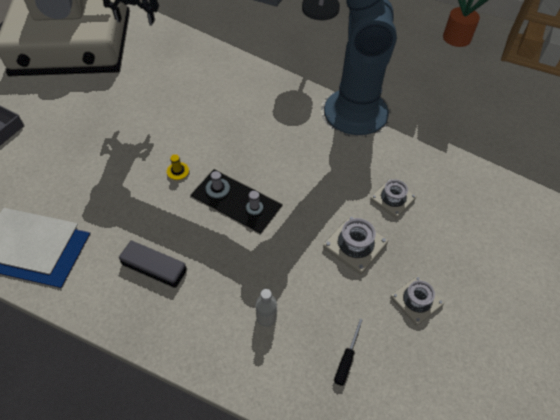

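Candidates in the top view:
- **Lens:** (360,236) has the widest glass and is my choice. (316,231) is the small lens. (408,238) is the yellow look-alike.
- **Cradle:** (213,233) is the largest and is my choice. The look-alikes are at (145,206) and (195,304).

Next is one close crop of both choices.

Run:
```python
from h import *
a=cv2.imread('pics/top0.png');b=cv2.imread('pics/scene0.png')
z=lambda i,x,y:cv2.resize(i[y:y+72,x:x+100],None,fx=4,fy=4,interpolation=cv2.INTER_CUBIC)
cv2.imwrite('pics/crop.png',np.vstack([np.hstack([z(a,290,200),z(a,165,200)]),np.hstack([z(b,185,160),z(b,310,205)])]))
```

```text
(no output)
```

View pics/crop.png

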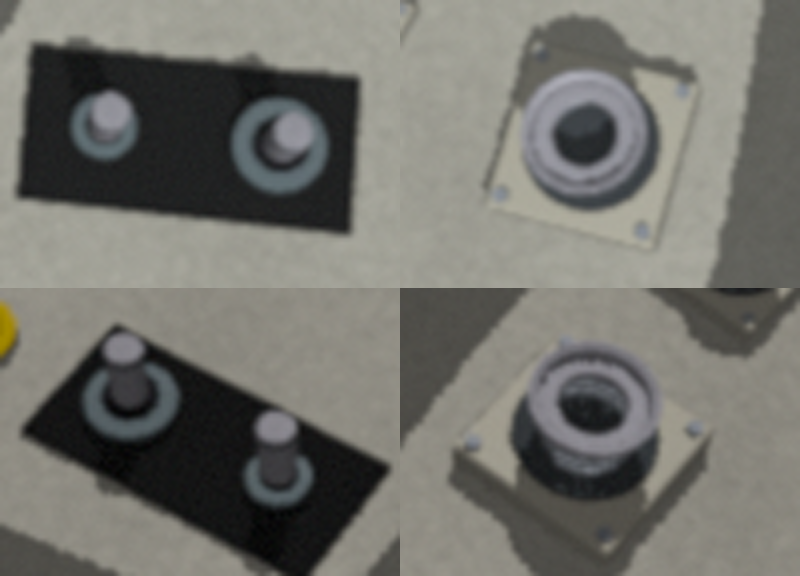

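Crop: the large lens (64 mm glass) is on the right of the pad in the top view, with its stem top near (363,232). The large ring is near (211,233). Now measuring with masks in both views.

```bash
cat > m.py <<'E'
from h import *
def blob(c,m,u,v,r,hull=True):
    k=np.zeros(m.shape,np.uint8);cv2.circle(k,(u,v),r,255,-1);m=m.astype(np.uint8)*255&k
    cs,_=cv2.findContours(m,cv2.RETR_EXTERNAL,cv2.CHAIN_APPROX_NONE);q=max(cs,key=cv2.contourArea)
    return cv2.fitEllipse(cv2.convexHull(q)),cv2.contourArea(q)
E
python3 - <<'E'
from m import *
for n,pl,pr,ps in(('top',(361,235),(211,233),(317,231)),('scene',(217,187),(358,235),(254,203))):
    c=snap(n);I=c['color'].astype(int);R,G,B=I[...,0],I[...,1],I[...,2];L=I.sum(2)/3
    print(n,[tuple(I[v,u]) for u,v in ((pl),(pr),(363,232))])
    for nm,p,m,r,z in (('stem',pl,(L>115)&(B-R>0),13,.071),('glass',pl,(G-R>12)|((L>115)&0>0),18,.0135),('sglass',ps,(G-R>12),14,.0135),('sstem',ps,(L>115)&(B-R>0),13,.071),('ring',pr,(B-R>3)&(L>100),24,.069)):
        try:
            (e,A)=blob(c,m,*p,r);X=cast(c,*e[0],z);mm=np.linalg.norm(c['R']@X+c['t'])/c['mtx'][0,0]*1e3
            print(nm,np.round(e[0],1),'mm',np.round(np.array(e[1])*mm,1),'A',A,X.round(4))
        except Exception as x: print(nm,repr(x)[:80])
E
```

```text
top [(np.int64(146), np.int64(145), np.int64(153)), (np.int64(52), np.int64(54), np.int64(58)), (np.int64(145), np.int64(146), np.int64(154))]
stem [363.3 232.4] mm [24.8 25.4] A 63.0 [ 0.4516 -0.2366  0.071 ]
glass [357.1 237.6] mm [41.9 54.5] A 48.5 [ 0.447  -0.2295  0.0135]
sglass [315.6 231.4] mm [36.4 40.9] A 19.0 [ 0.4664 -0.1171  0.0135]
sstem [317.2 227.7] mm [22.2 26.7] A 57.5 [ 0.4663 -0.1167  0.071 ]
ring [210.5 232.8] mm [81.2 84.2] A 733.0 [0.4583 0.1631 0.069 ]
scene [(np.int64(61), np.int64(60), np.int64(62)), (np.int64(27), np.int64(29), np.int64(30)), (np.int64(82), np.int64(86), np.int64(90))]
stem [215.5 175.6] mm [ 9.7 19.4] A 14.0 [ 0.4555 -0.2371  0.071 ]
glass ValueError('max() iterable argument is empty')
sglass ValueError('max() iterable argument is empty')
sstem [253.7 194.2] mm [17.6 21.4] A 38.5 [ 0.4674 -0.1198  0.071 ]
ring [357.5 233.8] mm [57.5 81.6] A 525.5 [0.4666 0.1612 0.069 ]
```

```bash
cat >> h.py <<'E'
from scipy.spatial.transform import Rotation as Ro
def to(X):
    s=status.sense();q=s['tool_rot'];R=Ro.from_quat([q[1],q[2],q[3],q[0]]).as_matrix()
    d=R.T@(np.array(X)-s['tcp_pos'])
    print('axes\n',R.round(3),'\ntcp',s['tcp_pos'].round(4),'dp units',(d/.03).round(2),'gap',s['finger_gap'],'F',s['wrist_force'].round(1),'t',s['time'],'j',s['joints'].round(2))
E
python3 -c "
from h import *
to([.452,-.237,.16])"
```

```text
axes
 [[-0.001  0.284 -0.959]
 [ 0.002 -0.959 -0.284]
 [-1.    -0.002  0.   ]] 
tcp [ 0.1843 -0.6227  0.2524] dp units [  3.09  -9.79 -12.21] gap 1.0002769039804278 F [-0.1  0.4 -0.7] t 0.2 j [ 1.19  0.38  0.04  1.6  -0.02  1.16 -0.05]
```

```bash
python3 -m jog '[{"dp":[0.2,-0.8,-1],"turn":0,"grip":0},{"dp":[0.2,-0.8,-1],"turn":0,"grip":0},{"dp":[0.2,-0.8,-1],"turn":0,"grip":0},{"dp":[0.2,-0.8,-1],"turn":0,"grip":0},{"dp":[0.2,-0.8,-1],"turn":0,"grip":0},{"dp":[0.2,-0.8,-1],"turn":0,"grip":0},{"dp":[0.2,-0.8,-1],"turn":0,"grip":0},{"dp":[0.2,-0.8,-1],"turn":0,"grip":0},{"dp":[0.2,-0.8,-1],"turn":0,"grip":0},{"dp":[0.2,-0.8,-1],"turn":0,"grip":0}]' 40
python3 -c "
from h import *
to([.452,-.237,.13])"
```

```text
time: 1.03
tcp_pos: [0.4047, -0.3063, 0.1931]
tool_rot: [0.101, 0.7, 0.101, -0.7]
wrist_force: [0.2, -0.7, 0.7]
finger_gap: 1.001
axes
 [[ 0.     0.284 -0.959]
 [-0.    -0.959 -0.284]
 [-1.     0.    -0.   ]] 
tcp [ 0.4047 -0.3063  0.1931] dp units [ 2.1  -1.77 -2.17] gap 1.0008577562680254 F [ 0.2 -0.7  0.7] t 1.0333 j [ 0.74  0.19 -0.19  1.99  0.04  0.97 -0.75]
```

```bash
python3 -m jog '[{"dp":[0.7,-0.6,-0.72],"turn":0,"grip":0},{"dp":[0.7,-0.6,-0.72],"turn":0,"grip":0},{"dp":[0.7,-0.6,-0.72],"turn":0,"grip":0},{"dp":[0,0,0],"turn":0,"grip":0},{"dp":[0,0,0],"turn":0,"grip":0}]'
python3 -c "
from h import *
to([.452,-.237,.056])
c=snap('scene');a=snap('top')
b=c['color'][120:230,130:290,::-1];d=a['color'][180:290,290:450,::-1]
cv2.imwrite('pics/hov.png',cv2.resize(np.hstack([b,d]),None,fx=2.5,fy=2.5,interpolation=2))
for i in (c,a): print(proj(i,[.452,-.237,.071]))"
```

```text
time: 1.45
tcp_pos: [0.4508, -0.235, 0.1288]
tool_rot: [-0.102, -0.699, -0.104, 0.7]
wrist_force: [0.2, -1.3, -0.0]
finger_gap: 0.998
axes
 [[-0.003  0.289 -0.957]
 [ 0.002 -0.957 -0.289]
 [-1.    -0.003  0.002]] 
tcp [ 0.4508 -0.235   0.1288] dp units [ 2.43  0.08 -0.03] gap 0.9976324147234225 F [ 0.2 -1.3 -0. ] t 1.45 j [ 0.61  0.29 -0.24  2.03  0.09  0.84 -0.95]
[216.16651187 174.71860349]
[363.43636021 232.22600998]
```

View pics/hov.png

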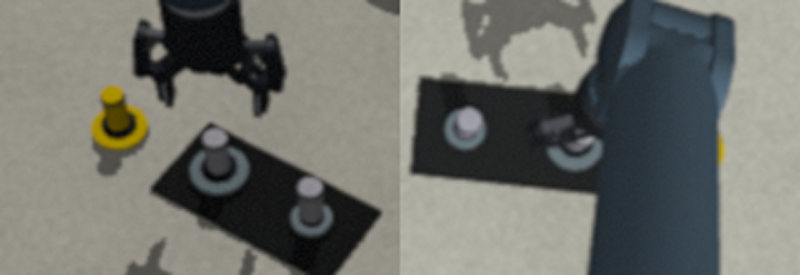

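The hover picture shows the open jaws straddling the large lens. Its stem top is at scene (215,174) against a predicted (216,175). Descending and gripping.

```bash
python3 -m jog '[{"dp":[0.9,0.05,0],"turn":0,"grip":0},{"dp":[0.9,0,0],"turn":0,"grip":0},{"dp":[0.6,0,0],"turn":0,"grip":0},{"dp":[0,0,0],"turn":0,"grip":0},{"dp":[0,0,0],"turn":0,"grip":0.5},{"dp":[0,0,0],"turn":0,"grip":1},{"dp":[0,0,0],"turn":0,"grip":1},{"dp":[0,0,0],"turn":0,"grip":1},{"dp":[0,0,0],"turn":0,"grip":1},{"dp":[0,0,0],"turn":0,"grip":1}]' 60
python3 -m jog '[{"dp":[0,0,0],"turn":0,"grip":1},{"dp":[0,0,0],"turn":0,"grip":1},{"dp":[0,0,0],"turn":0,"grip":1},{"dp":[0,0,0],"turn":0,"grip":1}]'
python3 -c "
from h import *
to([.452,-.237,.056])"
```

```text
time: 2.38
tcp_pos: [0.4524, -0.2398, 0.0598]
tool_rot: [0.102, 0.701, 0.101, -0.699]
wrist_force: [-0.9, 0.5, 5.9]
finger_gap: 0.291
time: 2.72
tcp_pos: [0.4525, -0.2398, 0.0598]
tool_rot: [0.102, 0.7, 0.101, -0.699]
wrist_force: [-1.2, 0.4, 6.8]
finger_gap: 0.286
axes
 [[ 0.002  0.284 -0.959]
 [-0.001 -0.959 -0.284]
 [-1.     0.002 -0.002]] 
tcp [ 0.4525 -0.2398  0.0598] dp units [ 0.13 -0.09 -0.01] gap 0.2864639666795826 F [-1.2  0.4  6.8] t 2.7167 j [ 0.59  0.41 -0.21  2.05  0.13  0.69 -0.99]
```

```bash
python3 -m jog '[{"dp":[-0.3,0,0],"turn":0,"grip":1},{"dp":[-0.8,0,0],"turn":0,"grip":1},{"dp":[-1,0,0],"turn":0,"grip":1},{"dp":[-1,0,0],"turn":0,"grip":1},{"dp":[-0.6,0,0],"turn":0,"grip":1},{"dp":[0,0,0],"turn":0,"grip":1}]'
python3 -c "
from h import *
c=snap('scene')
cv2.imwrite('pics/lift.png',cv2.resize(c['color'][90:230,130:290,::-1],None,fx=4,fy=4,interpolation=2))
to([.458,.163,.165])"
```

```text
time: 3.22
tcp_pos: [0.4543, -0.2405, 0.1741]
tool_rot: [0.103, 0.702, 0.1, -0.697]
wrist_force: [1.2, -0.8, -1.1]
finger_gap: 0.288
axes
 [[ 0.005  0.284 -0.959]
 [-0.003 -0.959 -0.284]
 [-1.     0.004 -0.004]] 
tcp [ 0.4528 -0.2399  0.1718] dp units [  0.19 -12.83  -3.98] gap 0.2848998638828646 F [ 0.8 -0.1 -1.9] t 3.2667 j [ 0.62  0.23 -0.24  1.99  0.07  0.92 -0.94]
```

View pics/lift.png

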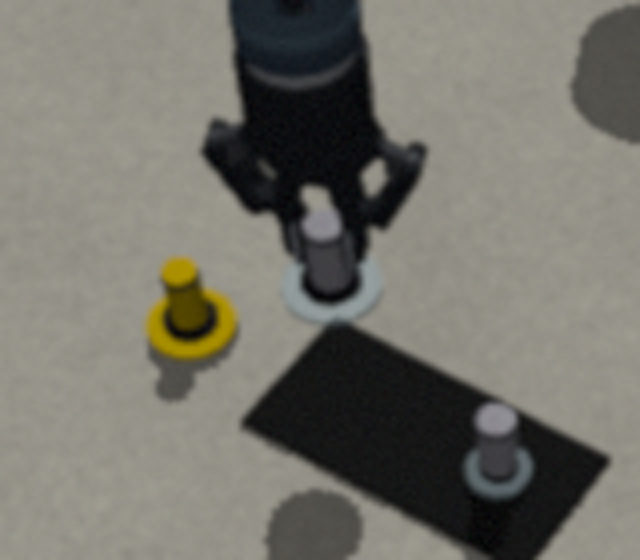

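The lens is held upright: stem top at crop (322,222), glass at (332,285). The small lens and the yellow one are undisturbed. Carrying it to the ring.

```bash
python3 -m jog '[{"dp":[0,-0.5,-0.15],"turn":0,"grip":1},{"dp":[0,-1,-0.3],"turn":0,"grip":1},{"dp":[0,-1,-0.3],"turn":0,"grip":1},{"dp":[0,-1,-0.3],"turn":0,"grip":1},{"dp":[0,-1,-0.3],"turn":0,"grip":1},{"dp":[0,-1,-0.3],"turn":0,"grip":1},{"dp":[0,-1,-0.3],"turn":0,"grip":1},{"dp":[0,-1,-0.3],"turn":0,"grip":1},{"dp":[0,-1,-0.3],"turn":0,"grip":1},{"dp":[0,-1,-0.3],"turn":0,"grip":1}]'
python3 -m jog '[{"dp":[0,-1,-0.3],"turn":0,"grip":1},{"dp":[0,-1,-0.3],"turn":0,"grip":1},{"dp":[0,-0.7,-0.3],"turn":0,"grip":1},{"dp":[0,-0.5,-0.3],"turn":0,"grip":1},{"dp":[0,0,0],"turn":0,"grip":1},{"dp":[0,0,0],"turn":0,"grip":1},{"dp":[0,0,0],"turn":0,"grip":1},{"dp":[0,0,0],"turn":0,"grip":1}]'
python3 -c "
from h import *
to([.458,.163,.165])
c=snap('scene','ov_s');a=snap('top','ov_t')
b=c['color'][150:290,285:445,::-1];d=a['color'][170:310,130:290,::-1]
cv2.imwrite('pics/ov.png',cv2.resize(np.hstack([b,d]),None,fx=2.5,fy=2.5,interpolation=2))"
```

```text
time: 4.1
tcp_pos: [0.4502, 0.0594, 0.1674]
tool_rot: [-0.101, -0.698, -0.101, 0.701]
wrist_force: [0.7, 0.7, -1.3]
finger_gap: 0.286
time: 4.77
tcp_pos: [0.4588, 0.1586, 0.1682]
tool_rot: [-0.101, -0.699, -0.1, 0.701]
wrist_force: [0.4, 0.2, -0.9]
finger_gap: 0.287
axes
 [[-0.002  0.282 -0.959]
 [-0.002 -0.959 -0.282]
 [-1.     0.001  0.003]] 
tcp [0.4588 0.1586 0.1682] dp units [ 0.11 -0.15 -0.02] gap 0.2873604925835981 F [ 0.4  0.2 -0.9] t 4.7667 j [ 0.08  0.22 -0.55  2.04  0.14  0.92 -1.83]
```

View pics/ov.png

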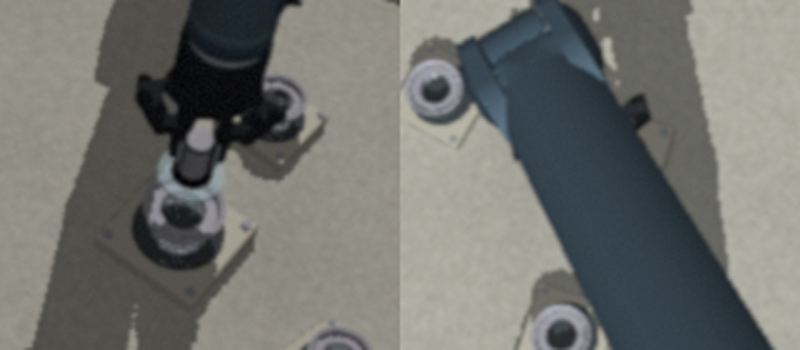

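Run:
```python
from m import *
s=snap('scene');t=snap('top');tcp=status.sense()['tcp_pos'];print(tcp)
S=cv2.imread('pics/scene0.png');T=cv2.imread('pics/top0.png')
f=lambda x,y,ox,oy:((x+.5)/4-.5+ox,(y+.5)/4-.5+oy)
print('ring scene eye',cast(s,*f(195.5,108,310,205),.069))
cor=[f(x-400,y,165,200) for x,y in((537,28),(698,85),(655,250),(488,205))]
P=np.array([cast(t,*p,.022) for p in cor]);print('base top',P.mean(0),np.linalg.norm(P-np.roll(P,1,0),axis=1))
cs=[f(x-400,y-288,310,205) for x,y in((603,553),(455,445),(712,433),(560,340))]
Q=np.array([cast(s,*p,.022) for p in cs]);print('base scene',Q.mean(0),np.linalg.norm(Q-np.roll(Q,1,0),axis=1))
# lens now
print('pred stem top px',proj(s,tcp+[0,0,.0112]),'pred glass top',proj(s,tcp+[0,0,-.0438]))
I=s['color'].astype(int);L=I.sum(2)/3
m=(L>125)&(I[...,2]-I[...,0]>0)
e,A=blob(s,m,365,203,7);print('stem',e,A,cast(s,*e[0],tcp[2]+.0112))
def up(i,x,y,w,h): return cv2.resize(i[y:y+h,x:x+w],None,fx=8,fy=8,interpolation=2)
cv2.imwrite('pics/z.png',np.hstack([up(s['color'][:,:,::-1],340,190,48,72),up(S,330,200,50,72)]))
```

```text
[0.45958945 0.15947714 0.16914182]
ring scene eye [0.45950503 0.16126416 0.069     ]
base top [0.4604099  0.16191336 0.022     ] [0.12585736 0.11837206 0.11604635 0.11738412]
base scene [0.46365029 0.1611166  0.022     ] [0.15602059 0.11448472 0.16325274 0.11437415]
pred stem top px [364.83409083 205.06178001] pred glass top [361.2208624  218.58047461]
stem ((364.8232116699219, 205.1943817138672), (7.5911688804626465, 9.075860977172852), 101.78091430664062) 46.5 [0.45994892 0.15957484 0.18034182]
```

View pics/z.png

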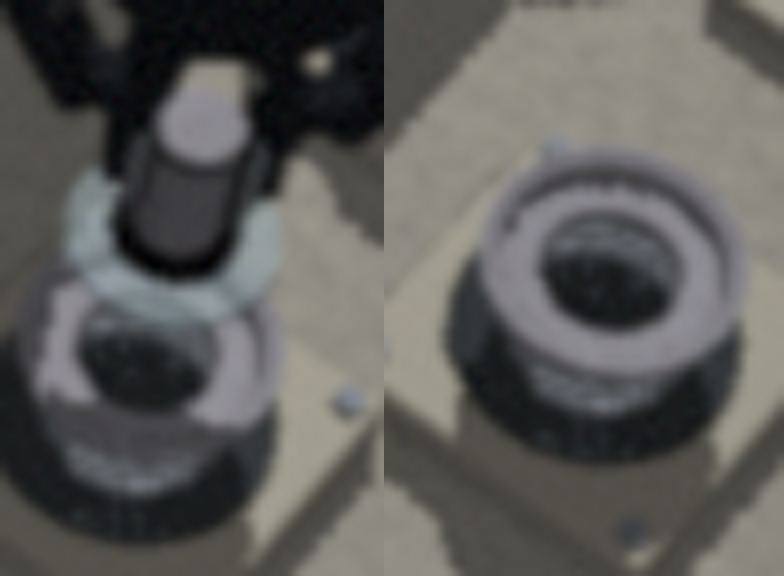

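The picture shows the stem top at (364.8,205.2), which matches the TCP prediction, so the lens axis coincides with the TCP. The ring centre is at about scene (358.5,232), which gives (0.4595, 0.162). Correcting, then descending to just above the lip.

```bash
python3 -m jog '[{"dp":[0.5,-0.08,-0.02],"turn":0,"grip":1},{"dp":[0.5,0,0],"turn":0,"grip":1},{"dp":[0.3,0,0],"turn":0,"grip":1},{"dp":[0,0,0],"turn":0,"grip":1},{"dp":[0,0,0],"turn":0,"grip":1},{"dp":[0,0,0],"turn":0,"grip":1}]' 100
python3 -c "
from h import *
to([.4595,.162,.1148]);to([.4595,.162,.1148])
c=snap('scene')
for X in ([.4595,.162,.061],):print(proj(c,X))
cv2.imwrite('pics/near.png',cv2.resize(c['color'][190:265,320:400,::-1],None,fx=7,fy=7,interpolation=2))"
```

```text
time: 5.47
tcp_pos: [0.46, 0.1631, 0.1308]
tool_rot: [0.101, 0.7, 0.101, -0.699]
wrist_force: [0.7, -0.0, -1.1]
finger_gap: 0.278
axes
 [[ 0.001  0.284 -0.959]
 [ 0.    -0.959 -0.284]
 [-1.    -0.    -0.001]] 
tcp [0.46   0.1631 0.1308] dp units [0.53 0.03 0.03] gap 0.27765112169476747 F [ 0.7 -0.  -1.1] t 5.4667 j [ 0.06  0.28 -0.54  2.06  0.19  0.84 -1.87]
axes
 [[ 0.001  0.284 -0.959]
 [ 0.    -0.959 -0.284]
 [-1.    -0.    -0.001]] 
tcp [0.46   0.1631 0.1308] dp units [0.53 0.03 0.03] gap 0.27765112169476747 F [ 0.7 -0.  -1.1] t 5.4667 j [ 0.06  0.28 -0.54  2.06  0.19  0.84 -1.87]
[358.31479627 233.47050105]
```

View pics/near.png

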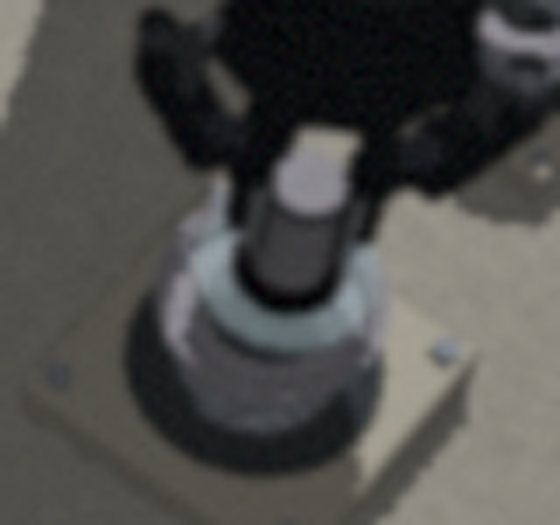

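The lens sits over the ring, centred to about 1 mm (glass centre crop x≈282, ring x≈273 plus about 6 px of height parallax). Lowering gently.

```bash
python3 -m jog '[{"dp":[0.15,0.03,0.02],"turn":0,"grip":1},{"dp":[0.15,0,0],"turn":0,"grip":1},{"dp":[0.1,0,0],"turn":0,"grip":1},{"dp":[0,0,0],"turn":0,"grip":1},{"dp":[0,0,0],"turn":0,"grip":1}]'
python3 -m jog '[{"dp":[0.1,0,0],"turn":0,"grip":1},{"dp":[0.05,0,0],"turn":0,"grip":1},{"dp":[0,0,0],"turn":0,"grip":1},{"dp":[0,0,0],"turn":0,"grip":1}]'
python3 -c "
from h import *
s=status.sense();print(s['moment'])
to([.4595,.162,.1148])"
```

```text
time: 5.93
tcp_pos: [0.4589, 0.1619, 0.1179]
tool_rot: [-0.101, -0.7, -0.101, 0.7]
wrist_force: [-1.0, 0.2, -1.3]
finger_gap: 0.279
time: 6.27
tcp_pos: [0.4596, 0.1623, 0.1144]
tool_rot: [0.101, 0.7, 0.101, -0.699]
wrist_force: [-1.4, -0.7, 4.0]
finger_gap: 0.281
[-0.15946876  0.20156013  0.02695777]
axes
 [[ 0.001  0.284 -0.959]
 [ 0.    -0.959 -0.284]
 [-1.     0.    -0.001]] 
tcp [0.4596 0.1623 0.1144] dp units [-0.01  0.01  0.01] gap 0.2808737780595194 F [-1.4 -0.7  4. ] t 6.2667 j [ 0.05  0.31 -0.53  2.07  0.21  0.81 -1.89]
```

Contact came at TCP z = 0.1144, the expected seated height (0.1148), and not 4–8 mm higher on the lip. Pressing now.

```bash
python3 -m jog '[{"dp":[0.1,0,0],"turn":0,"grip":1},{"dp":[0.1,0,0],"turn":0,"grip":1},{"dp":[0.1,0,0],"turn":0,"grip":1},{"dp":[0,0,0],"turn":0,"grip":1},{"dp":[0,0,0],"turn":0,"grip":1}]'
python3 -m jog '[{"dp":[0.1,0,0],"turn":0,"grip":1},{"dp":[0.1,0,0],"turn":0,"grip":1},{"dp":[0.1,0,0],"turn":0,"grip":1},{"dp":[0,0,0],"turn":0,"grip":1},{"dp":[0,0,0],"turn":0,"grip":1}]'
python3 -c "
from h import *
to([.4595,.162,.0965])"
```

```text
time: 6.68
tcp_pos: [0.4598, 0.1624, 0.106]
tool_rot: [0.102, 0.7, 0.101, -0.699]
wrist_force: [-2.9, -1.0, 8.6]
finger_gap: 0.275
time: 7.1
tcp_pos: [0.4599, 0.1624, 0.0977]
tool_rot: [0.102, 0.7, 0.101, -0.699]
wrist_force: [-4.0, -1.7, 13.6]
finger_gap: 0.281
axes
 [[ 0.001  0.284 -0.959]
 [-0.001 -0.959 -0.284]
 [-1.     0.001 -0.001]] 
tcp [0.4599 0.1624 0.0977] dp units [0.04 0.01 0.02] gap 0.28086714113951283 F [-4.  -1.7 13.6] t 7.1 j [ 0.04  0.34 -0.52  2.08  0.24  0.78 -1.91]
```

```bash
for i in 1 2; do python3 -m jog '[{"dp":[0.06,0,0],"turn":0,"grip":1},{"dp":[0,0,0],"turn":0,"grip":1},{"dp":[0,0,0],"turn":0,"grip":1}]'; done
```

```text
time: 7.35
tcp_pos: [0.4599, 0.1625, 0.0968]
tool_rot: [0.102, 0.7, 0.101, -0.7]
wrist_force: [-5.9, -1.7, 18.9]
finger_gap: 0.275
time: 7.6
tcp_pos: [0.46, 0.1626, 0.0967]
tool_rot: [0.102, 0.7, 0.1, -0.7]
wrist_force: [-9.0, -3.8, 32.3]
finger_gap: 0.28
```

At the stop: z has stopped at 0.0967 while the force jumped to 32 N. Checking that it holds, with a final picture.

```bash
python3 -m jog '[{"dp":[0,0,0],"turn":0,"grip":1},{"dp":[0,0,0],"turn":0,"grip":1},{"dp":[0,0,0],"turn":0,"grip":1},{"dp":[0,0,0],"turn":0,"grip":1},{"dp":[0,0,0],"turn":0,"grip":1},{"dp":[0,0,0],"turn":0,"grip":1}]'
python3 -c "
from h import *
c=snap('scene');tcp=status.sense()['tcp_pos']
print(proj(c,tcp+[0,0,.0112]),proj(c,[.4595,.162,.051]))
b=cv2.resize(c['color'][195:270,320:395,::-1],(500,500),interpolation=2)
cv2.imwrite('pics/end.png',b)"
```

```text
time: 8.1
tcp_pos: [0.46, 0.1626, 0.0967]
tool_rot: [0.102, 0.7, 0.1, -0.7]
wrist_force: [-10.0, -3.2, 32.6]
finger_gap: 0.274
[361.29665275 223.25424036] [357.73353993 235.61847703]
```

View pics/end.png

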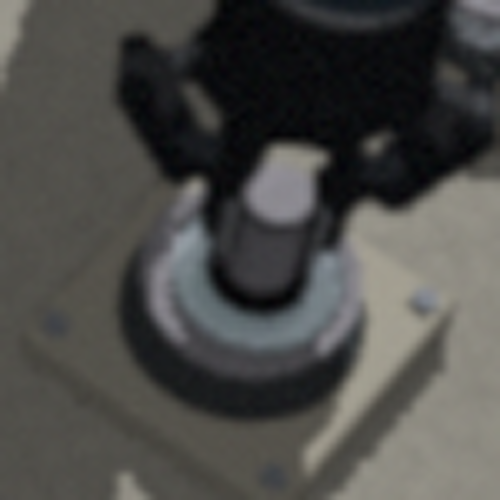

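The glass lies evenly inside the lip, with the ring down against the base. The stem top is at (362,223) against a predicted (361,223), so the lens hasn't slipped in the grip. Handing in.

```bash
python3 -c "
from h import *
print(robot.hand_in())"
```

```text
the job is handed in; nothing more can be done
None
```

The large lens is seated in the big ring cradle and pressed down to the ring's stop. I handed the job in at about 8.1 s with the arm still pushing and gripping.

- **Seating:** contact came at TCP z = 0.1144, against 0.1148 expected for a lens flat on the seat. The last picture shows the glass lying evenly inside the lip.
- **Pressing:** from there the TCP went down 17.7 mm, against 18 mm of nominal travel. The force rose at about the spring's rate, then jumped from 13.6 N to 32 N with almost no more movement, so the ring is at its hard stop. It held steady at 32.6 N over the last 0.5 s.
- **Grip:** the stem top was within about 1 px of where it should be, so the lens did not slip.
- **Disagreements:** the first scene-view fit of the ring centre was about 8 mm off in x from the top view. I replaced it with an edge reading that agreed with the top view and the cradle base to 1–2 mm. A sideways force of about 10 N remains at the wrist at the stop, with no visible tilt.
- **Bystanders:** I never touched the small lens, bottle, case, screwdriver or look-alikes. I did not look at them again after the carry.

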